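Steady a carving blank in the corner of the holding board

ROBOT

A 7-joint arm with a two-finger parallel gripper is mounted at the origin on the work surface. World frame = base frame: x ahead of the robot, y to its left, z up, the work surface at z = 0. Lengths are in m, angles in rad, forces in N, time in s.
With the tool pointing down it reaches from about 0.35 to 0.9 m from the base axis. Payload 8.1 kg.
Tool frame: the origin (TCP) lies midway between the tips of the shut fingers; the grasp point (between the pads) lies arm.grasp_offset behind it (arm.grasp_offset is the distance from the TCP to the grasp point, in m); z points along the fingers, y is the line along which they close (so a half turn about z gives the same grasp; the last joint's range is limited). The gripper opens to 92 mm and grips with 3 to 60 N. Pads are 19 mm wide; open, the fingers measure 130 mm over their backs; the gripper's body (75 mm by 190 mm) begins 47 mm behind the grasp point.
Start: joints at [-1.448, 0.434, 0.025, 1.573, -0.012, 1.134, -0.075], TCP at [0.14, 0.609, 0.227] pointing down, gripper open.
Joint ranges: [-2.62, 2.62], [-0.44, 2.09], [-1.27, 1.32], [0.08, 2.57], [-1.32, 4.46], [0.12, 2], [-2.74, 2.74]. Speed limits (rad/s): [2.22, 2.22, 3.01, 3.01, 3.14, 3.14, 3.14].

INTERFACE

Orientations are given as a rotation vector (axis times angle).
In Python, from cell import observe, imaging, arm gives the robot as it stands.
- The arm moves only by the tool apply_moves, never from a script. Its argument "commands" is a list of rows, each a list of 5 numbers: the opening in per cent of the stroke, from 0 (shut) to 100 (fully open), then the shift along the world's x, y, z in units of 0.06 m (1.0 is 0.06 m), then the turn about the world's z in units of 0.5 rad (1.0 is 0.5 rad). A call has 1 to 12 rows; each row shifts and turns the commanded pose from where the row before left it; what a row does not reach is not made up. A row lasts 1/8 s, in which the tool goes at most 62.5 mm and 10.7 degrees, less where a joint would pass 70% of its speed; a pose out of reach is approached as far as the arm can. A call with a number of a shift or a turn outside -1 to 1 is refused whole. A call with a gripper value outside its range is refused whole. The fingers move at their own pace and stop on an object; "newtons" is the grip in N (left out, the last holds). Time passes only in rows, so rows that do not move let the fingers close. It gives the time, the measured TCP pose, the force, the opening and the grip force at its end, in the units of the state.
- observe(): the state, without advancing time (a new reading comes with each control period).
- imaging.get_image(name): name is "scene" or "top" or "wrist"; returns (picture, depth): 384x512x3 uint8, red, green, blue; 384x512 float32, m along the optical axis (not along the pixel's ray), 0 where there is no reading.
- imaging.camera_params(name): a dict with "camera_matrix" (3x3 intrinsics, pixels), "origin" and "rotation" of the camera in the world; the wrist camera has in their place "tool_from_camera" (4x4, takes a point from camera to tool coordinates, whose origin is the TCP and whose axes are the flange's). Camera axes: x right, y up, looking along -z (the intrinsics and any distortion apply to the point x, -y, -z); pixel columns grow to the right and rows downward; lengths in m; the calibration is good to about 2 mm. The wrist camera is an equidistant fisheye: a pixel r from the principal point sees the ray r / f radians off the axis. A picture is of the moment at which its call begins: read the wrist's pose just before it. camera_params takes no time and is no camera call.
- arm.sign_off(): hands the job in; it is judged then, once.
The state is a dict: "clock": time; "joints": joint angles; "dq": joint speeds; "joint_efforts": joint torques, N m; "position": TCP position; "ee_rot": TCP orientation; "force": force on the tool from outside, world axes, zero at the start; "ft_torque": the same for the moment, N m; "width": opening from 0.0 (shut) to 1.0 (fully open); "gripper_force": force on a finger pad.
Only numpy, scipy, OpenCV 4.12 (cv2) and the standard library are available. Lean on these libraries where they do the work, as an engineer would, in place of code of your own. Each camera call takes 0.05 s, during which the arm holds its last target. There are 200 camera calls.

TASK

Pick up the bevelled wooden blank, lay it flat on the holding board with its bevel facing away from the fence and its end up against the stop block, and steady it for the carver: with the fingertips on it, push diagonally, down and towards the fence at once, with about a kilogram's push each way, so that it sits square, tight to both fence and board. Finish while still holding that push: do not let go. Leave the square offcut and all the tools where they lie.

Things in the scene. Friction and masses are not known exactly. Their poses are not given: they have to be found in the camera images.
- blank: Workpiece: loose pale wooden blank, 56 mm (x) by 120 mm (y), 42 mm high, about 0.13 kg, lying right way up on the bench. A 45 degree bevel, 24 x 24 mm, cuts its long top edge on the -x side: that side face is 18 mm high, the flat top 32 mm wide, the +x face plain, 42 mm high. Origin: centre of its underside; z up, +x away from the bevel.
- blank_bevel (a point): Middle of the sloping bevel face of the blank: 16 mm to -x of the blank's origin and 30 mm above its underside. Its axes are the blank's.
- blank_end (a point): Lower edge of the blank's -y end face, mid-width (60 mm to -y of the blank's origin, at the underside). This end goes against the stop block when the bevel faces away from the fence.
- board: The holding board, a plywood plate screwed to the bench, 220 mm (x) by 240 mm (y) by 18 mm thick. Origin: centre of its underside, on the bench; the fence runs along its +x edge, the edge farther from the robot.
- fence: The fence: a wooden strip fixed on top of the holding board along its +x edge, 24 mm (x) by 240 mm (y), standing 26 mm above the board's top. Origin: centre of its underside, on the board's top. Its working face looks to its -x, 12 mm from the origin. Axes as the board's.
- stop: Stop block: wooden, fixed on the board's top with one end against the fence, square to it, 75 mm (x) by 30 mm (y), 26 mm high, in the -y part of the board; its place along the fence varies. Origin: centre of its underside, on the board's top. Working face looks to its +y, 15 mm from the origin. A thin steel strap runs from it over the fence. Axes as the board's.
- offcut: Bystander: a square-edged pale wooden offcut, 56 x 120 x 42 mm with no bevel, lying near the blank. The two may lie in each other's places.
- gouge: Bystander: carving gouge with a light wood handle, 222 mm long, lying on the bench, 22 mm high. Origin: underside, at the middle of the handle; the blade points to its +x.
- chisel: Bystander: carving chisel with a dark wood handle, 202 mm long, lying on the bench, 22 mm high. Origin: underside, at the middle of the handle; the blade points to its +x.
- knife: Bystander: carving knife with a brown wood handle, 167 mm long, lying on the bench, 22 mm high. Origin: underside, at the middle of the handle; the blade points to its +x.
- mallet: Bystander: round carver's mallet standing on its head, handle up, 92 mm across, 222 mm high.
- strop: Bystander: wooden strop paddle with a cork-coloured face, 200 x 55 x 21 mm, lying on the bench.
- knob: Bystander: small turned wooden knob, 42 mm across, 40 mm high, standing on the bench beyond the blank.
Not all that is in view belongs to the job. Leave any orange look-alike of the blank alone.

How it is judged:
At the end, for the whole second after the job is handed in: For the last second: blank at rest, flat on the board (0.05 rad), square to the fence (0.04 rad), bevel away from it, end within 4 mm of the stop block, fingers pressing it (over 4 N) so that it bears on the fence with over 4 N and on the board with over 5 N; bystanders within 30 mm of their places (contact force between blank and fence above 4 N and contact force between blank and board above 5 N and contact force between the fingers and blank above 4 N and angle between blank's own z axis and vertical below 0.05 rad and angle between the y axis of blank and the y axis of fence, either way round below 0.04 rad and x of blank_bevel in the frame of fence below -0.05 m and x of blank in the frame of fence above -0.044 m and y of blank_end in the frame of stop between 0.01 and 0.019 m and linear speed of blank below 0.01 m/s); the arm keeps its last pose, push and grip.
It fails at once if a bystander is moved by more than 30 mm (distance of any of offcut, gouge, chisel, knife, mallet, strop, knob from where it was at the start of the episode above 0.03 m).
It also fails if it takes over 64 s, if anything falls off the work surface, if the arm or the gripper's body presses on something with over 40 N, if the wrist force passes 120 N, or if a joint passes its speed limit or range.

## Working session

There is one attempt and no reset: what is moved stays moved. The work goes in short steps, Python scripts to look and compute and a tool call to move; the robot and the scene stay as the last step left them, time stands still between calls to the robot, and variables do not carry over. Pictures are saved under pics/ and viewed, at most 10 in all, crops included, and the job is handed in when it is done.

Besides the shell and the picture viewer there is one more tool, called after ">>>" as name(argument=value, ...) on one line, values as JSON. apply_moves: Moves the arm, as the interface text tells. Its arguments: {"type":"object","properties":{"commands":{"type":"array"},"newtons":{"type":"number"}},"required":["commands"]}

```bash
mkdir -p pics; ls
python3 - <<'E'
from cell import observe, imaging, arm
import cv2, numpy as np
s=observe(); print({k:np.round(v,3) for k,v in s.items()}, arm.grasp_offset)
for n in ["scene","top"]:
    im,d=imaging.get_image(n); cv2.imwrite(f"pics/{n}0.png",im[:,:,::-1]); np.savez(f"{n}0.npz",im=im,d=d)
    p=imaging.camera_params(n); print(n,{k:np.round(v,4).tolist() if not isinstance(v,str) else v for k,v in p.items()})
print(imaging.camera_params("wrist"))
E
```

```text
pics
{'clock': np.float64(0.0), 'joints': array([-1.448,  0.435,  0.025,  1.574, -0.012,  1.134, -0.075]), 'dq': array([-0.001,  0.   , -0.001, -0.001,  0.001,  0.001,  0.   ]), 'joint_efforts': array([ 0.0000e+00, -6.6786e+01,  9.8500e-01, -3.1445e+01, -6.0000e-02,
        4.3000e-02,  0.0000e+00]), 'position': array([0.14 , 0.609, 0.226]), 'ee_rot': array([-3.540e-01, -3.122e+00,  3.000e-03]), 'force': array([-0.143, -0.312, -0.918]), 'ft_torque': array([0.041, 0.051, 0.029]), 'gripper_force': np.float64(0.0), 'width': np.float64(1.0)} 0.0188
scene {'camera_matrix': [[352.0354, 0.0, 258.6832], [0.0, 352.0354, 190.9133], [0.0, 0.0, 1.0]], 'origin': [1.168, -0.2303, 0.7267], 'rotation': [0.7511, 0.4955, 1.1337]}
top {'camera_matrix': [[382.1179, 0.0, 252.0821], [0.0, 382.1179, 192.9553], [0.0, 0.0, 1.0]], 'origin': [0.3862, 0.0359, 1.0965], 'rotation': [0.0915, -0.0444, -1.5858]}
{'camera_matrix': array([[297.31863964,   0.        , 254.6011202 ],
       [  0.        , 297.31863964, 190.03393883],
       [  0.        ,   0.        ,   1.        ]]), 'tool_from_camera': array([[ 2.37227352e-04,  9.66421794e-01,  2.56960812e-01,
         6.77431558e-02],
       [ 9.99999943e-01, -2.90772300e-04,  1.70381424e-04,
        -3.24966871e-04],
       [ 2.39377408e-04,  2.56960757e-01, -9.66421808e-01,
        -1.57668559e-01],
       [ 0.00000000e+00,  0.00000000e+00,  0.00000000e+00,
         1.00000000e+00]])}
```

View pics/scene0.png

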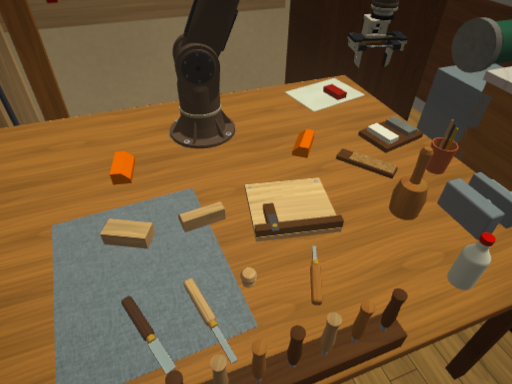

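View pics/top0.png

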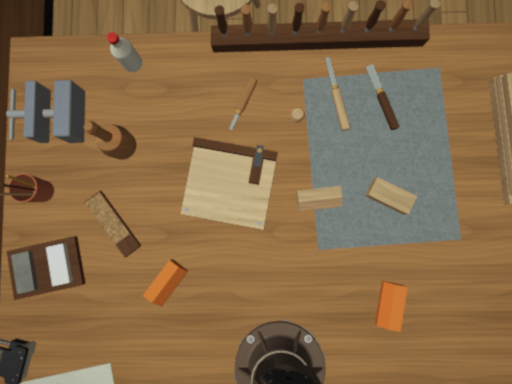

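The scene view shows pale blocks at (127,233) and (202,215), which are (392,196) and (320,197) in the top view. Orange look-alikes are at scene (122,167) and (304,143). The board is at scene (292,207) with the stop near (271,217). I'll check the two pale candidates in one enlarged crop.

```bash
cat > h.py <<'E'
import numpy as np, cv2
from scipy.spatial.transform import Rotation as R
from cell import imaging
def cloud(n,d):
    p=imaging.camera_params(n);K=p["camera_matrix"]
    v,u=np.mgrid[:384,:512]
    c=np.stack([(u-K[0,2])/K[0,0]*d,-(v-K[1,2])/K[1,1]*d,-d],-1)
    return c@R.from_rotvec(p["rotation"]).as_matrix().T+p["origin"]
def ray(n,u,v):
    p=imaging.camera_params(n);K=p["camera_matrix"]
    r=R.from_rotvec(p["rotation"]).apply([(u-K[0,2])/K[0,0],-(v-K[1,2])/K[1,1],-1])
    return np.array(p["origin"]),r
def at_z(n,u,v,z):
    o,r=ray(n,u,v); return o+r*(z-o[2])/r[2]
def tri(a,b):
    (o1,r1),(o2,r2)=ray("scene",*a),ray("top",*b)
    t=np.linalg.lstsq(np.stack([r1,-r2],1),o2-o1,rcond=None)[0]
    p,q=o1+t[0]*r1,o2+t[1]*r2
    return (p+q)/2,np.linalg.norm(p-q)
E
python3 - <<'E'
from h import *
z={n:np.load(f"{n}0.npz") for n in("scene","top")}
s,t=z["scene"]["im"],z["top"]["im"]
f=lambda im,r,c,h,w,k:cv2.resize(im[r:r+h,c:c+w],None,fx=k,fy=k,interpolation=cv2.INTER_CUBIC)
a=f(s,170,90,100,266,3)   # 798x300 : scene u=90+x/3, v=170+y/3
b=f(t,130,170,100,266,3)  # top u=170+x/3, v=130+(y-300)/3
cv2.imwrite("pics/crop1.png",np.vstack([a,b])[:,:,::-1])
for n,pts in(("scene",[(127,227),(202,210),(300,200)]),("top",[(320,197),(392,196),(230,200),(300,215)])):
    c=cloud(n,z[n]["d"])
    for u,v in pts: print(n,u,v,c[v,u].round(4))
E
```

```text
scene 127 227 [ 0.4646 -0.315   0.044 ]
scene 202 210 [ 0.4683 -0.1163  0.0424]
scene 300 200 [0.503  0.1695 0.0194]
top 320 197 [ 0.4632 -0.12    0.0428]
top 392 196 [ 0.4628 -0.3169  0.0406]
top 230 200 [0.4609 0.1304 0.0178]
top 300 215 [ 0.4158 -0.0679  0.001 ]
```

View pics/crop1.png

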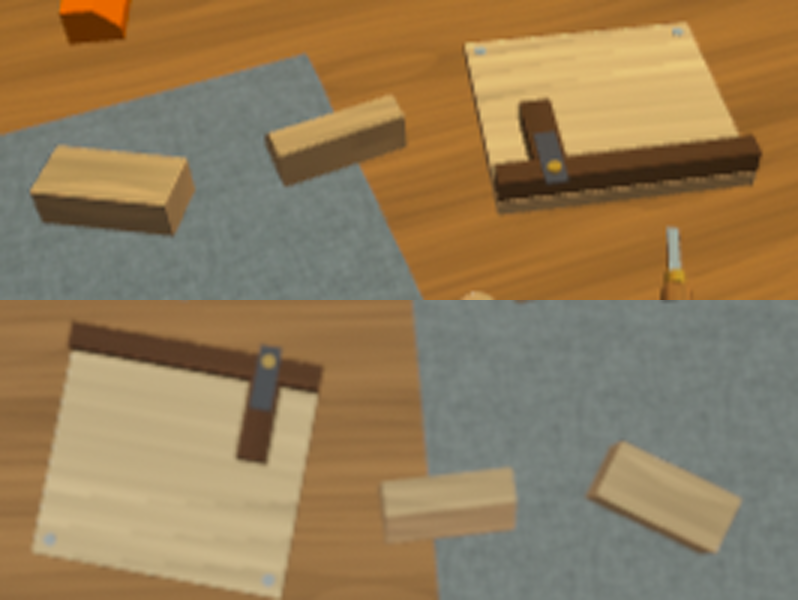

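The crop shows the beveled blank is the block at scene (202,215) / top (320,197). It has a narrow flat top with the bevel strip towards the robot. The one at top (392,196) has a full 56 mm square top, so it is the offcut. Next I'll measure both the blank and the board by depth and by triangulation.

Run:
```python
from h import *
C={n:cloud(n,np.load(f"{n}0.npz")["d"]) for n in("scene","top")}
def rect(p,l):
    r=cv2.minAreaRect((p[:,:2]*1000).astype(np.float32)); print(l,len(p),"z",np.median(p[:,2]).round(4),np.round(cv2.boxPoints(r),1).tolist(),"size",np.round(r[1],1),"ang",round(r[2],2))
for n,c in C.items():
    p=c.reshape(-1,3)
    b=p[(abs(p[:,0]-.465)<.06)&(abs(p[:,1]+.12)<.085)]
    rect(b[b[:,2]>.038],n+" blank top"); rect(b[b[:,2]>.012],n+" blank all")
    b=p[(abs(p[:,0]-.465)<.15)&(p[:,1]>-.02)&(p[:,1]<.29)]
    f=b[(b[:,2]>.038)&(b[:,2]<.055)]; rect(f,n+" fence+stop top"); rect(b[(b[:,2]>.014)&(b[:,2]<.022)],n+" board")
# triangulated from crop pixels
for l,a,b in [("blank top +x,+y corner",(90+405/3,170+118/3),(170+381/3,130+182/3)),
 ("blank top +x,-y",(90+278/3,170+153/3),(170+516/3,130+168/3)),
 ("board corner -x+y",(90+688/3,170+23/3),(170+33/3,130+252/3)),
 ("stop top -x+y corner",(90+549/3,170+99/3),(170+237/3,130+158/3)),
 ("fence top inner +y",(90+750/3,170+137/3),(170+70/3,130+50/3)),
 ]: print(l,*tri(a,b))
for l,u,v,z in [("stop -x+y",237,158,.044),("stop -x-y",266,163,.044),("strap +y@stop",250,106,.046),("fence in +y",70,50,.044),("fence in -y",318,92,.044),("fence out +y",73,22,.044),("fence out -y",322,66,.044),("bd -x+y",33,252,.018),("bd -x-y",281,298,.018)]:
    print(l,at_z("top",170+u/3,130+v/3,z).round(4), end=' ')
```

```text
scene blank top 437 z 0.044 [[447.0, -60.099998474121094], [460.79998779296875, -180.1999969482422], [497.6000061035156, -175.89999389648438], [483.79998779296875, -55.900001525878906]] size [ 37.1 120.8] ang 6.55
scene blank all 741 z 0.0422 [[444.20001220703125, -181.10000610351562], [495.6000061035156, -181.10000610351562], [495.6000061035156, -57.20000076293945], [444.20001220703125, -57.20000076293945]] size [123.9  51.4] ang 90.0
scene fence+stop top 727 z 0.0463 [[495.1000061035156, 56.400001525878906], [589.2999877929688, -11.199999809265137], [706.5999755859375, 152.1999969482422], [612.4000244140625, 219.8000030517578]] size [201.2 116. ] ang 54.31
scene board 2713 z 0.0202 [[373.6000061035156, 38.70000076293945], [594.0, -6.5], [642.4000244140625, 229.0], [422.0, 274.29998779296875]] size [240.5 225. ] ang 78.39
top blank top 571 z 0.0424 [[446.5, -61.5], [457.79998779296875, -180.8000030517578], [495.79998779296875, -177.1999969482422], [484.3999938964844, -57.900001525878906]] size [ 38.1 119.9] ang 5.43
top blank all 904 z 0.0405 [[428.29998779296875, -63.20000076293945
[... 559 characters left out ...]
8.58
blank top +x,+y corner [ 0.48271159 -0.05635468  0.03809137] 0.002991239237199997
blank top +x,-y [ 0.49298916 -0.17782118  0.04524894] 0.005815542386652524
board corner -x+y [0.42482019 0.2735892  0.01535262] 0.006205803326221171
stop top -x+y corner [0.50757477 0.07720446 0.04101741] 0.00479358724943946
fence top inner +y [0.6137206  0.23346949 0.03631166] 0.0047959230373036095
stop -x+y [0.5064 0.0749 0.044 ] stop -x-y [0.5012 0.0481 0.044 ] strap +y@stop [0.5543 0.0621 0.046 ] fence in +y [0.6109 0.2299 0.044 ] fence in -y [ 0.5665 -0.0011  0.044 ] fence out +y [0.6375 0.227  0.044 ] fence out -y [ 0.5909 -0.0053  0.044 ] bd -x+y [0.4234 0.2701 0.018 ] bd -x-y [0.3767 0.0365 0.018 ]
```

Blank: centre (0.462, -0.120), yaw +5.7°, top at z ≈ 0.042, footprint 56 x 120 (matches the text). Board: centre (0.509, 0.133), yaw -11.5°, so the fence face is at board x = +86 mm and the stop face at about y = -56 mm. The target for the blank is about (0.567, 0.125), yaw -11.5°. I'll start the approach.

>>> apply_moves(commands=[[100,0.3,-0.65,0,-0.15],[100,0.3,-0.65,0,-0.15],[100,0.3,-0.65,0,-0.15],[100,0.3,-0.65,0,-0.15],[100,0.3,-0.65,0,-0.15],[100,0.3,-0.65,0,-0.15],[100,0.3,-0.65,0,-0.15],[100,0.3,-0.65,0,-0.15],[100,0.3,-0.65,0,-0.15],[100,0.3,-0.65,0,-0.15],[100,0.3,-0.65,0,-0.15],[100,0.3,-0.65,0,-0.15]], newtons=25)

```text
clock: 1.6
position: [0.3562, 0.1398, 0.2267]
ee_rot: [-1.68, -2.655, -0.0]
force: [-0.5, 0.3, 0.3]
width: 1.004
gripper_force: 0.0
```

>>> apply_moves(commands=[[100,0.295,-0.72,0,-0.115],[100,0.295,-0.72,0,-0.115],[100,0.295,-0.72,0,-0.115],[100,0.295,-0.72,0,-0.115],[100,0.295,-0.72,0,-0.115],[100,0.295,-0.72,0,-0.115],[100,0,0,-0.6,0],[100,0,0,-0.6,0],[100,0,0,0,0]])

```text
clock: 2.72
position: [0.4601, -0.1178, 0.1529]
ee_rot: [-2.106, -2.326, 0.006]
force: [0.1, -0.1, 0.0]
width: 1.003
gripper_force: 0.0
```

Run:
```python
from h import *
from cell import observe
s=observe(); im,d=imaging.get_image("wrist"); cv2.imwrite("pics/w1.png",im[:,:,::-1])
T=imaging.camera_params("wrist"); K=T["camera_matrix"];M=T["tool_from_camera"]
Rt=R.from_rotvec(s["ee_rot"]); print(s["position"],Rt.as_matrix().round(3).tolist())
# predicted pixels of blank top corners
def proj(P):
    c=np.linalg.inv(M)@np.r_[Rt.inv().apply(P-s["position"]),1]; x,y,z=c[0],-c[1],-c[2]
    th=np.arctan2(np.hypot(x,y),z); k=K[0,0]*th/np.hypot(x,y); return K[0,2]+k*x,K[1,2]+k*y
a=np.radians(5.67); ex=np.array([np.cos(a),np.sin(a),0]);ey=np.array([-np.sin(a),np.cos(a),0])
o=im[:,:,::-1].copy()
for x,y,z in[(.028,.06,.042),(.028,-.06,.042),(-.004,.06,.042),(-.004,-.06,.042),(-.028,.06,.018),(-.028,-.06,.018)]:
    p=proj(np.array([.4622,-.1202,z])+x*ex+y*ey); print(np.round(p,1)); cv2.circle(o,tuple(int(round(q)) for q in p),3,(0,0,255),1)
cv2.imwrite("pics/w1o.png",o)
```

```text
[ 0.46013556 -0.11784213  0.15290881] [[-0.099, 0.995, -0.005], [0.995, 0.099, -0.0], [0.0, -0.005, -1.0]]
[287.3 125. ]
[283.9 247.4]
[251.7 124.7]
[252.  247.5]
[227.6 123.9]
[230.  237.6]
```

View pics/w1o.png

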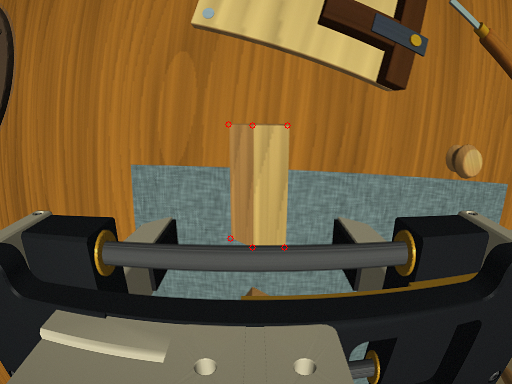

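The wrist view confirms it. The predicted corners fall on the block at (228–287, 124–247), and the bevel strip lies on the robot side (left). The fingers straddle it, so I'll descend.

>>> apply_moves(commands=[[100,0.035,-0.04,-0.5,0],[100,0,0,-0.5,0],[100,0,0,-0.5,0],[100,0,0,-0.5,0],[100,0,0,-0.3,0],[100,0,0,-0.16,0],[100,0,0,0,0],[100,0,0,0,0]])

```text
clock: 3.78
position: [0.4651, -0.1205, 0.0081]
ee_rot: [2.107, 2.329, 0.002]
force: [-0.3, 0.7, -0.2]
width: 1.002
gripper_force: 0.0
```

>>> apply_moves(commands=[[100,-0.04,0,-0.05,0],[100,0,0,0,0],[40,0,0,0,0],[40,0,0,0,0],[40,0,0,0,0],[40,0,0,0,0],[40,0,0,0,0],[40,0,0,0,0]], newtons=25)

```text
clock: 4.78
position: [0.4619, -0.1205, 0.0042]
ee_rot: [2.108, 2.33, 0.0]
force: [0.4, -0.1, 0.5]
width: 0.61
gripper_force: 25.0
```

>>> apply_moves(commands=[[40,0,0,0.3,0],[40,0,0,0.45,0],[40,0,0,0.45,0],[40,0,0,0.4,0],[40,0.2,0.7,0,-0.1],[40,0.2,0.7,0,-0.1],[40,0.2,0.7,0,-0.1],[40,0.2,0.7,0,-0.1],[40,0.2,0.7,0,-0.1],[40,0.2,0.7,0,-0.1],[40,0.03,0.1,0,0],[40,0,0,0,0]])

```text
clock: 6.28
position: [0.5352, 0.1374, 0.0998]
ee_rot: [2.431, 1.99, -0.002]
force: [-0.5, -0.2, -1.5]
width: 0.605
gripper_force: 25.0
```

Run:
```python
from h import *
from cell import observe
s=observe(); im,d=imaging.get_image("wrist")
print(s["position"],s["width"],s["force"].round(1)); m=R.from_rotvec(s["ee_rot"]).as_matrix(); print(m.round(3).tolist(),np.degrees(np.arctan2(m[1,1],m[0,1])))
a=im
b=imaging.get_image("top")[0][110:250,160:300]; b=cv2.resize(b,(384,384),interpolation=cv2.INTER_CUBIC)
cv2.imwrite("pics/w2.png",cv2.resize(np.hstack([a,b]),(798,342))[:,:,::-1])
```

```text
[0.53523915 0.13744255 0.09978851] 0.6049010522826793 [-0.5 -0.2 -1.5]
[[0.198, 0.98, -0.001], [0.98, -0.198, -0.001], [-0.001, -0.001, -1.0]] -11.394046664454013
```

View pics/w2.png

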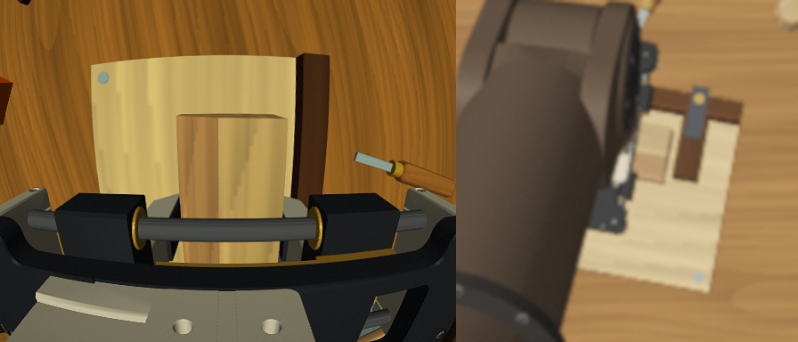

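The blank is held square. In the wrist half its bevel is on the left, away from the fence at (310,130), and in the top half its end is clear of the stop at (690,140). I'll lower it to just above the board.

>>> apply_moves(commands=[[40,0.03,0.07,-0.3,0],[40,0,0,-0.4,0],[40,0,0,-0.35,0],[40,0,0,-0.18,0],[40,0,0,0,0],[40,0,0,0,0]])

```text
clock: 7.12
position: [0.5379, 0.1416, 0.0268]
ee_rot: [2.432, 1.988, 0.001]
force: [0.6, -0.0, -1.8]
width: 0.61
gripper_force: 25.0
```

>>> apply_moves(commands=[[40,0,0,-0.03,0],[40,0,0,-0.03,0],[40,0,0,0,0],[40,-0.01,-0.05,0,0],[40,-0.01,-0.05,0,0],[40,0,0,0,0]])

```text
clock: 7.88
position: [0.5362, 0.1352, 0.0228]
ee_rot: [2.433, 1.988, -0.0]
force: [-0.4, 0.7, -1.8]
width: 0.605
gripper_force: 25.0
```

>>> apply_moves(commands=[[40,-0.007,-0.035,0,0],[40,0,0,0,0],[40,-0.007,-0.035,0,0],[40,0,0,0,0]])

```text
clock: 8.38
position: [0.5357, 0.1332, 0.0229]
ee_rot: [-2.43, -1.99, -0.002]
force: [-0.3, 5.1, -2.1]
width: 0.607
gripper_force: 25.0
```

The blank touches the stop (5 N). Now I'll lower it onto the board and release it.

>>> apply_moves(commands=[[40,0,0,-0.025,0],[40,0,0,-0.02,0],[40,0,0,0,0],[74,0,0,0,0],[74,0,0,0,0],[74,0,0,0,0],[74,0,0,0,0]])

```text
clock: 9.25
position: [0.5353, 0.1314, 0.0199]
ee_rot: [2.432, 1.988, -0.001]
force: [0.2, -0.8, 0.2]
width: 0.74
gripper_force: 0.0
```

>>> apply_moves(commands=[[74,0,0,0.2,0],[74,0,0,0.4,0],[74,0,0,0.5,0],[74,0,0,0.4,0.2],[54,-0.1,0.02,0,0.35],[54,-0.1,0.02,0,0.35],[54,-0.1,0.02,0,0.35],[54,-0.1,0.02,0,0.35],[54,-0.1,0.02,0,0.35],[54,-0.1,0.02,0,0.35],[54,-0.1,0.02,0,0.35],[54,-0.08,0.02,0,0.35]])

```text
clock: 10.75
position: [0.4886, 0.1409, 0.1108]
ee_rot: [0.416, 3.113, -0.0]
force: [-0.6, -0.3, 0.4]
width: 0.543
gripper_force: 0.0
```

>>> apply_moves(commands=[[54,0,0,0,0.14],[54,0,0,0,0],[54,0,0,0,0]])

```text
clock: 11.12
position: [0.4888, 0.141, 0.1104]
ee_rot: [0.318, 3.125, 0.0]
force: [0.5, -0.6, 0.5]
width: 0.538
gripper_force: 0.0
```

```bash
cat > st.py <<'E'
from h import *
from cell import observe
def st():
    s=observe(); m=R.from_rotvec(s["ee_rot"]).as_matrix(); p=s["position"]-[.509,.133,0]; a=np.radians(-11.5)
    print("board xy",(p[0]*np.cos(a)+p[1]*np.sin(a)).round(4),(-p[0]*np.sin(a)+p[1]*np.cos(a)).round(4),s["position"].round(4),"close ang",np.degrees(np.arctan2(m[1,1],m[0,1])).round(2),s["force"].round(1),s["width"].round(3),s["clock"])
    return s
def proj_w(s,P):
    T=imaging.camera_params("wrist"); K=T["camera_matrix"]
    c=np.linalg.inv(T["tool_from_camera"])@np.r_[R.from_rotvec(s["ee_rot"]).inv().apply(P-s["position"]),1]; x,y,z=c[0],-c[1],-c[2]
    r=np.hypot(x,y); k=K[0,0]*np.arctan2(r,z)/r; return K[0,2]+k*x,K[1,2]+k*y
E
python3 - <<'E'
from st import *
s=st(); im,d=imaging.get_image("wrist"); cv2.imwrite("pics/w3.png",im[:,:,::-1])
E
```

```text
Traceback (most recent call last):
  File "st.py", line 5, in st
    print("board xy",(p[0]*np.cos(a)+p[1]*np.sin(a)).round(4),(-p[0]*np.sin(a)+p[1]*np.cos(a)).round(4),s["position"].round(4),"close ang",np.degrees(np.arctan2(m[1,1],m[0,1])).round(2),s["force"].round(1),s["width"].round(3),s["clock"])
                                                                                                                                                                                                              ^^^^^^^^^^^^^^^^
AttributeError: 'float' object has no attribute 'round'
```

```bash
sed -i 's/"close ang",np.degrees(np.arctan2(m\[1,1\],m\[0,1\])).round(2)/"close ang",round(float(np.degrees(np.arctan2(m[1,1],m[0,1]))),2)/; s/s\["width"\].round(3)/round(float(s["width"]),3)/' st.py
python3 - <<'E'
from st import *
s=st(); im,d=imaging.get_image("wrist"); a=im[:,:,::-1]
t=imaging.get_image("scene")[0][160:256,230:358]; t=cv2.resize(t,(512,384),interpolation=cv2.INTER_CUBIC)[:,:,::-1]
cv2.imwrite("pics/w3.png",cv2.resize(np.hstack([a,t]),(798,300)))
E
```

```text
board xy -0.0214 0.0038 [0.4888 0.141  0.1104] close ang 78.38 [ 0.5 -0.6  0.5] 0.538 11.125
```

View pics/w3.png

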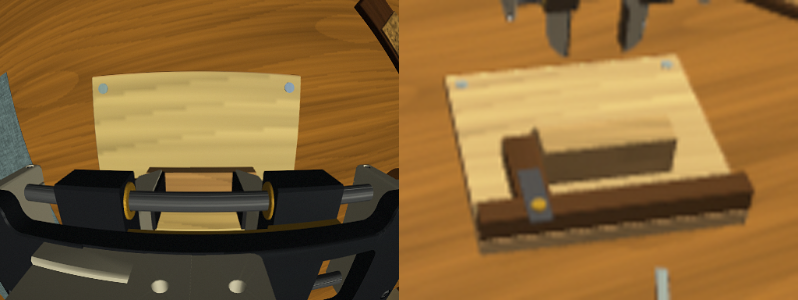

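The scene half shows the blank flat on the board with its end against the stop (545,150) and a gap to the fence. The fingers are behind its bevel side at (560–630,40). I'll lower them behind the low side face and push towards the fence.

>>> apply_moves(commands=[[54,0,0,-0.4,0],[54,0,0,-0.4,0],[54,0,0,-0.35,0],[54,0,0,-0.2,0],[54,0,0,-0.05,0],[54,0.08,-0.016,0,0],[54,0.08,-0.016,0,0],[54,0.08,-0.016,0,0],[54,0.08,-0.016,0,0],[54,0.08,-0.016,0,0],[54,0,0,0,0]])

```text
clock: 12.6
position: [0.5135, 0.1361, 0.0261]
ee_rot: [0.315, 3.125, 0.0]
force: [-0.0, -0.4, -0.4]
width: 0.54
gripper_force: 0.0
```

>>> apply_moves(commands=[[54,0.08,-0.016,0,0],[54,0.08,-0.016,0,0],[54,0.05,-0.01,0,0],[54,0,0,0,0]])

```text
clock: 13.1
position: [0.5257, 0.1337, 0.0261]
ee_rot: [0.315, 3.125, 0.0]
force: [0.6, 0.2, -0.6]
width: 0.541
gripper_force: 0.0
```

```bash
python3 -c "
from st import *
st()"
```

```text
board xy 0.0162 0.004 [0.5257 0.1337 0.0261] close ang 78.47 [ 0.6  0.2 -0.6] 0.541 13.1
```

>>> apply_moves(commands=[[54,0.05,-0.01,0,0],[54,0,0,0,0],[54,0.04,-0.008,0,0],[54,0,0,0,0]])

```text
clock: 13.6
position: [0.5292, 0.1329, 0.0259]
ee_rot: [-0.314, -3.123, 0.0]
force: [-5.8, 0.4, 3.9]
width: 0.54
gripper_force: 2.7
```

>>> apply_moves(commands=[[54,0.04,-0.008,0,0],[54,0,0,0,0],[54,0,0,0,0]])

```text
clock: 13.98
position: [0.5293, 0.1329, 0.0256]
ee_rot: [-0.312, -3.119, 0.001]
force: [-11.8, 2.6, 8.6]
width: 0.537
gripper_force: 6.2
```

Run:
```python
from st import *
s=st(); 
im,d=imaging.get_image("scene"); np.savez("s3.npz",im=im,d=d)
t=cv2.resize(im[160:250,235:355],(800,600),interpolation=cv2.INTER_CUBIC)[:,:,::-1]
cv2.imwrite("pics/s3.png",t)
```

```text
board xy 0.0199 0.004 [0.5293 0.1329 0.0256] close ang 78.56 [-11.8   2.6   8.6] 0.537 13.975
```

View pics/s3.png

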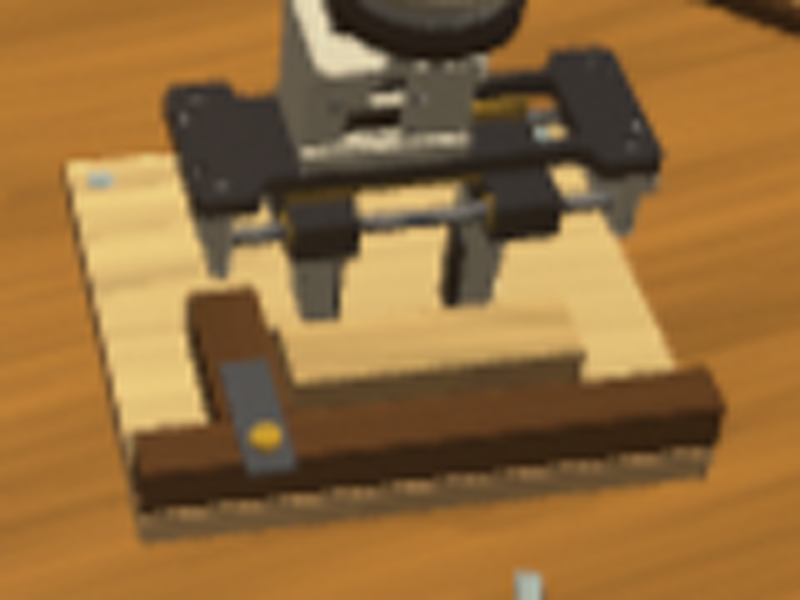

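The scene crop shows the blank against the fence along its length and square to it, with its end beside the stop at (285,350). I'll measure that end gap and the squareness before the final push.

Run:
```python
from st import *
z=np.load("s3.npz"); c=cloud("scene",z["d"]); a=np.radians(-11.5)
im,d=imaging.get_image("top"); ct=cloud("top",d)
for n,c in(("scene",c),("top",ct)):
    p=c.reshape(-1,3)-[.509,.133,0]; X=p[:,0]*np.cos(a)+p[:,1]*np.sin(a);Y=-p[:,0]*np.sin(a)+p[:,1]*np.cos(a);Z=p[:,2]
    b=(Z>.056)&(Z<.066)&(X>.045)&(X<.095)&(abs(Y)<.085)
    if b.sum()>20:
        print(n,"blank top n",b.sum(),"z",np.median(Z[b]),"X",np.percentile(X[b],[1,99]).round(4),"Y",np.percentile(Y[b],[0,1,99,100]).round(4))
        r=cv2.minAreaRect((np.c_[X,Y][b]*1000).astype(np.float32));print(np.round(r[1],1),r[2])
    s=(Z>.04)&(Z<.05)&(X>.012)&(X<.04)&(Y<-.04)&(Y>-.11)
    if s.sum(): print("stop top n",s.sum(),"Y",np.percentile(Y[s],[0,2,98,100]).round(4))
```

```text
scene blank top n 445 z 0.06200809231586657 X [0.0524 0.0871] Y [-0.0541 -0.0534  0.065   0.0663]
[120.4  36.7] 89.4583511352539
stop top n 76 Y [-0.0837 -0.0835 -0.055  -0.0543]
top blank top n 70 z 0.060332883400443404 X [0.0603 0.0867] Y [-0.0544 -0.0544 -0.0215 -0.0211]
[33.3 27.9] 89.91912078857422
```

End gap is about 0–1 mm, and it sits square at the fence. Now back off, rise, and come onto the bevel.

>>> apply_moves(commands=[[54,-0.06,0.012,0,0],[54,-0.07,0.014,0,0],[54,-0.07,0.014,0,0],[54,0,0,0.25,0],[54,0,0,0.29,0],[54,0,0,0,0],[54,0,0,0,0]])

```text
clock: 14.95
position: [0.5211, 0.1347, 0.0586]
ee_rot: [0.315, 3.125, 0.0]
force: [-0.4, -0.4, -0.6]
width: 0.538
gripper_force: 0.0
```

```bash
python3 -c "
from st import *
st()"
```

```text
board xy 0.0115 0.0041 [0.5211 0.1347 0.0586] close ang 78.5 [-0.4 -0.4 -0.6] 0.538 14.95
```

>>> apply_moves(commands=[[54,0.12,-0.025,-0.04,0],[54,0.12,-0.025,-0.05,0],[54,0,0,0,0],[54,0.04,-0.008,-0.04,0],[54,0,0,0,0],[54,0.03,-0.006,-0.03,0],[54,0,0,0,0]])

```text
clock: 15.82
position: [0.5397, 0.1308, 0.0488]
ee_rot: [0.315, 3.126, 0.0]
force: [0.2, 0.4, -0.1]
width: 0.538
gripper_force: 0.0
```

```bash
python3 -c "
from st import *
st()"
```

```text
board xy 0.0305 0.004 [0.5397 0.1308 0.0488] close ang 78.49 [ 0.2  0.4 -0.1] 0.538 15.825
```

>>> apply_moves(commands=[[54,0.025,-0.005,-0.025,0],[54,0,0,0,0],[54,0.025,-0.005,-0.025,0],[54,0,0,0,0]])

```text
clock: 16.32
position: [0.5416, 0.1306, 0.0465]
ee_rot: [-0.314, -3.124, -0.001]
force: [-8.1, -0.7, 14.9]
width: 0.542
gripper_force: 8.0
```

>>> apply_moves(commands=[[54,0.02,-0.004,0.015,0],[54,0,0,0,0],[54,0,0,0,0],[54,0,0,0,0]])

```text
clock: 16.82
position: [0.5417, 0.1305, 0.0468]
ee_rot: [-0.313, -3.122, -0.0]
force: [-9.5, 1.5, 10.3]
width: 0.539
gripper_force: 6.6
```

>>> apply_moves(commands=[[54,0.022,-0.005,0.003,0],[54,0,0,0,0],[54,0,0,0,0],[54,0,0,0,0],[54,0,0,0,0]])

```text
clock: 17.45
position: [0.5418, 0.1304, 0.0467]
ee_rot: [-0.313, -3.12, -0.0]
force: [-10.9, 2.1, 12.1]
width: 0.538
gripper_force: 8.3
```

Run:
```python
from st import *
s=st(); im,d=imaging.get_image("scene"); c=cloud("scene",d); a=np.radians(-11.5)
cv2.imwrite("pics/s4.png",cv2.resize(im[150:270,215:375],(800,600),interpolation=cv2.INTER_CUBIC)[:,:,::-1])
p=c.reshape(-1,3)-[.509,.133,0]; X=p[:,0]*np.cos(a)+p[:,1]*np.sin(a);Y=-p[:,0]*np.sin(a)+p[:,1]*np.cos(a);Z=p[:,2]
b=(Z>.056)&(Z<.066)&(X>.06)&(X<.095)&(abs(Y)<.085)
print("top z",np.median(Z[b]),"plane",np.linalg.lstsq(np.c_[X,Y,X*0+1][b],Z[b],rcond=None)[0].round(4),"Y",np.percentile(Y[b],[0,1,99,100]).round(4))
e=[(y,np.percentile(X[b&(abs(Y-y)<.006)],97)) for y in np.arange(-.045,.06,.015)]; print("edge slope",np.polyfit(*zip(*e),1).round(4))
st()
```

```text
board xy 0.0327 0.004 [0.5418 0.1304 0.0467] close ang 78.55 [-10.9   2.1  12.1] 0.538 17.45
top z 0.061990623960482716 plane [-0.0774  0.0036  0.0674] Y [-0.0537 -0.0531  0.0655  0.0667]
edge slope [0.016  0.0862]
board xy 0.0326 0.004 [0.5418 0.1304 0.0467] close ang 78.55 [-11.8   2.   11.7] 0.542 17.5
```

View pics/s4.png

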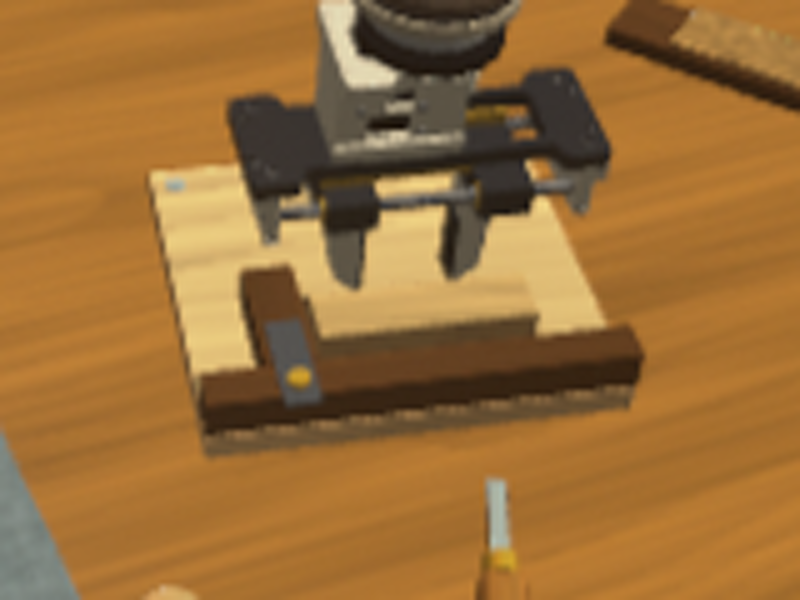

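The crop shows both fingertips on the bevel at (345,275) and (460,265), with the blank along the fence and its end at the stop (312,320). The plane fit hints at a tilt across x, so I'll compare it with the same fit from before the push and on the untouched blank.

Run:
```python
from st import *
from scipy.optimize import least_squares
def fit(d,ang,o,xr,yr,zr,l):
    c=cloud("scene",d); a=np.radians(ang); p=c.reshape(-1,3)-[*o,0]
    X=p[:,0]*np.cos(a)+p[:,1]*np.sin(a);Y=-p[:,0]*np.sin(a)+p[:,1]*np.cos(a);Z=p[:,2]
    b=(Z>zr[0])&(Z<zr[1])&(X>xr[0])&(X<xr[1])&(abs(Y)<yr)
    A=np.c_[X,Y,X*0+1][b]
    print(l,b.sum(),least_squares(lambda q:A@q-Z[b],[0,0,.05],loss="soft_l1",f_scale=.001).x.round(4))
bo=(.509,.133)
d4=imaging.get_image("scene")[1]
fit(np.load("scene0.npz")["d"],5.67,(.4622,-.1202),(.001,.024),.05,(.034,.052),"on bench")
fit(np.load("s3.npz")["d"],-11.5,bo,(.059,.082),.05,(.052,.070),"before push")
fit(d4,-11.5,bo,(.059,.082),.05,(.052,.070),"now")
fit(d4,-11.5,bo,(-.1,-.0),.1,(.01,.03),"board")
```

```text
on bench 221 [-0.0074  0.0015  0.0444]
before push 227 [-0.0258  0.0025  0.0641]
now 219 [0.0248 0.0006 0.0605]
board 698 [-0.0014 -0.0006  0.0204]
```

Run:
```python
from st import *
a=np.radians(-11.5); o=[]
for i in range(12):
    c=cloud("scene",imaging.get_image("scene")[1]); p=c.reshape(-1,3)-[.509,.133,0]
    X=p[:,0]*np.cos(a)+p[:,1]*np.sin(a);Y=-p[:,0]*np.sin(a)+p[:,1]*np.cos(a);Z=p[:,2]
    b=(Z>.05)&(Z<.075)&(X>.059)&(X<.082)&(abs(Y)<.05)
    o.append(np.linalg.lstsq(np.c_[X-.07,Y,X*0+1][b],Z[b],rcond=None)[0])
    e=[(y,np.percentile(X[(Z>.056)&(Z<.066)&(X<.095)&(abs(Y-y)<.006)],96)) for y in np.arange(-.045,.06,.015)]; o[-1]=np.r_[o[-1],np.polyfit(*zip(*e),1)]
o=np.array(o);print(o.mean(0).round(4),(o.std(0)/12**.5).round(4)); st()
```

```text
[-0.0042  0.0006  0.0622 -0.0054  0.0858] [0.003  0.0008 0.     0.0017 0.0001]
board xy 0.0327 0.004 [0.5418 0.1304 0.0467] close ang 78.55 [-11.5   1.8  11.5] 0.538 18.15
```

Averaged over 12 frames, the tilt is -0.004 rad and the yaw relative to the board is -0.005 rad. The blank's face is at the fence, and the push holds steady at 11.5 N each way, so I'm handing it in.

```bash
python3 -c "
from cell import arm
print(arm.sign_off())"
```

```text
the job is handed in; nothing more can be done
None
```

I handed the job in with the blank flat on the board, bevel away from the fence, square to it and with its end at the stop, while both fingertips press on the bevel with about 11.5 N down and 11.5 N towards the fence; the hand-in gave no verdict.

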